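# Start a glaze firing on the kiln control box

### The job

Start a glaze firing on the grey kiln control box with your fingertips: first press down the raised, white-dotted end of the black rocker until the mains is fully on, then press the yellow programme button fully in, and last the green start button fully in. Leave the blue and red buttons out. Grasp nothing, and leave the jars, stamp, timer, wooden rib and cup where they stand.

Things in the scene. Friction and masses are not known exactly. Their poses are not given: they have to be found in the camera images.
- console: grey kiln control box fixed to the table, 200 mm deep (its own x, away from the robot) x 280 mm wide (its own y), flat face 55 mm above the table; origin at the centre of its underside. Four round buttons stand in one row along the near part of the face (40 mm nearer than its centre, 65 mm apart, colours in any order); behind them are a black rocker switch and a dark blank display, either one left or right. The display rises 4 mm above the face.
- rocker (a joint): mains rocker switch, angle in rad: 0 = off (start 0 to 0.03), 0.32 = fully on. It grows as the raised end with the white dot, far from the robot, is pressed down. It stays where it is left (friction, about 2.5 N at the dot) and has no spring.
- rocker_on (a point): centre of the white dot on the raised far end of the black rocker paddle (60 mm long, 28 mm wide; the dot lies 20 mm from the pivot towards the far end). The point moves with the paddle: it stands 76 mm above the table when off and sinks about 7 mm by the time it is on. z points up, tilted with the paddle. A black frame around the paddle rises only 6 mm above the face.
- yellow (a joint): yellow glaze programme button, travel in m: 0 = out (start 0 to 0.0008), 0.007 = fully in. It grows as the button is pressed straight down; it latches by friction (about 2.5 N), with no spring, and stays where it is left.
- yellow_top (a point): centre of the top of the yellow button, a round yellow cap 32 mm across, 67 mm above the table when out and 60 mm when fully in (12 and 5 mm above the face; the black collar round it, 44 mm across, is 3 mm high)
- green (a joint): green start button, travel in m: 0 = out (start 0 to 0.0008), 0.007 = fully in. It grows as the button is pressed straight down; it latches by friction (about 2.5 N), with no spring, and stays where it is left.
- green_top (a point): centre of the top of the green button, a round green cap 32 mm across, 67 mm above the table when out and 60 mm when fully in (12 and 5 mm above the face; the black collar round it, 44 mm across, is 3 mm high)
- blue (a joint): blue biscuit programme button, to be left alone, travel in m: 0 = out (start 0 to 0.0008), 0.007 = fully in. It grows as the button is pressed straight down; it latches by friction (about 2.5 N), with no spring, and stays where it is left.
- blue_top (a point): centre of the top of the blue button, a round blue cap 32 mm across, 67 mm above the table when out and 60 mm when fully in (12 and 5 mm above the face; the black collar round it, 44 mm across, is 3 mm high)
- red (a joint): red stop button, to be left alone, travel in m: 0 = out (start 0 to 0.0008), 0.007 = fully in. It grows as the button is pressed straight down; it latches by friction (about 2.5 N), with no spring, and stays where it is left.
- red_top (a point): centre of the top of the red button, a round red cap 32 mm across, 67 mm above the table when out and 60 mm when fully in (12 and 5 mm above the face; the black collar round it, 44 mm across, is 3 mm high)
- glaze_jar_c: amber-brown glaze jar with a black lid, 53 mm across, 62 mm tall; loose bystander beside the control box, not part of the job; origin at the centre of its underside
- glaze_jar_b: green glaze jar with a white lid, 49 mm across, 56 mm tall; loose bystander beside the control box, not part of the job; origin at the centre of its underside
- stamp: square wooden stamp standing upright, 30x30x56 mm; loose bystander beside the control box, not part of the job; origin at the centre of its underside
- timer: round white timer with an orange dial, 64 mm across, 42 mm tall; loose bystander beside the control box, not part of the job; origin at the centre of its underside
- wood_rib: flat pear-wood rib lying on the table, 49x97x9 mm; loose bystander beside the control box, not part of the job; origin at the centre of its underside
- cup_purple: purple plastic cup, 84 mm across, 112 mm tall; loose bystander at the right of the table, not part of the job; origin at the centre of its underside

How it is judged (in metres and radians):
On the way, in this order (a step that is already met when the one before it is completed fails the run):
1. the rocker is switched on (value of joint rocker above 0.26 rad), for 0.1 s.
2. the yellow button is fully in (value of joint yellow above 0.0055 m), for 0.1 s.
3. the green button is fully in (value of joint green above 0.0055 m), for 0.1 s.
At the end, for the whole second after the job is handed in: The rocker is on (past 0.26 of 0.32 rad), the yellow and green buttons are in by more than 5.5 of 7 mm, the blue and red buttons are out (less than 2.5 mm in), and every loose bystander is within 20 mm of where it stood (value of joint rocker above 0.26 rad and value of joint each of yellow, green above 0.0055 m and value of joint each of blue, red below 0.0025 m and distance of each of glaze_jar_c, glaze_jar_b, stamp, timer, wood_rib, cup_purple from where it was at the start of the episode below 0.02 m); the robot touches nothing.
It fails at once if the yellow button is pressed before the mains is on (value of joint yellow above 0.0025 m and not (value of joint rocker above 0.26 rad)).
It fails at once if the green button is pressed before the mains is on and the yellow button is in (value of joint green above 0.0025 m and (not (value of joint rocker above 0.26 rad) or value of joint yellow below 0.0055 m)).
It fails at once if the blue or red button is pressed (value of joint any of blue, red above 0.0025 m).
It fails at once if a bystander is pushed away, lifted or carried (more than 20 mm) (distance of any of glaze_jar_c, glaze_jar_b, stamp, timer, wood_rib, cup_purple from where it was at the start of the episode above 0.02 m).
It also fails if it takes over 48 s, if anything falls off the work surface, if the arm or the gripper's body presses on something with over 40 N, if the wrist force passes 120 N, or if a joint passes its speed limit or range.

### The arm

A 7-joint arm with a two-finger parallel gripper is mounted at the origin on the work surface; the furniture and walls round the work are solid. World frame = base frame: x ahead of the robot, y to its left, z up, the work surface at z = 0. Lengths are in m, angles in degrees, forces in N, time in s.
With the tool pointing down it reaches from about 0.425 to 0.8 m from the base axis. Payload 8.3 kg.
Tool frame: the origin (TCP) lies on the front face of the gripper's body, between the roots of the fingers; the fingertips stand 73 mm ahead of it and the grasp point (between the pads) lies 54 mm ahead of it; z points along the fingers, y is the direction in which the jaws open and shut (so a half turn about z gives the same grasp; the last joint's range is limited). The gripper opens to 85 mm and grips with 20 to 120 N. Pads are 22 mm wide; open, the fingers measure 114 mm over their backs; the gripper's body (76 mm by 85 mm) begins 54 mm behind the grasp point. The pads swing forward as they close: fully open they stand 13 mm farther back than shut.
Start: joints at [-66.916, 21.967, 0.94, 78.501, -0.361, 79.538, -2.664], TCP at [0.281, 0.558, 0.304] pointing down, gripper open.
Joint ranges: [-169.22, 169.22], [-14.56, 117.87], [-87.37, 89.26], [10.42, 133.3], [-82.24, 262.24], [0.94, 117.77], [-172.7, 172.7]. Speed limits (degrees/s): [136.94, 136.94, 172.46, 172.46, 180, 180, 180].

### API

Orientations are given as [roll, pitch, yaw] about the fixed x, y, z axes, in that order (R = Rz(yaw) Ry(pitch) Rx(roll)).
In Python, from rig import bot gives the robot as it stands.
- The arm moves only by the shell command python3 -m handwheel 'ROWS' [OPENING] [FORCE]. ROWS is JSON, a list of rows, each a list of 2 entries, a list of its own where there are three numbers: the shift along the tool's x, y, z in mm, then the turn, a rotation vector about the tool's x, y, z in degrees. A call has exactly 5 rows; each row is the pose to reach, as a shift and turn from the pose commanded when the call began, along the tool's axes at that moment; what a row does not reach only later rows make up. A row lasts 1/8 s, in which the tool goes at most 62.5 mm and 10.7 degrees, less where a joint would pass 70% of its speed; a pose out of reach is approached as far as the arm can. A call with a gripper value outside its range is refused whole. OPENING is the finger opening in mm, from 0 to 85.4, set as the call begins (- or left out, the last holds). The fingers move at their own pace and stop on an object; FORCE is the grip in N (left out, the last holds). Time passes only in rows, so rows that repeat a pose let the fingers close, or fill a call up. It gives the time, the measured TCP pose, the force and the opening at its end, in the units of the state.
- bot.state(): the state, without advancing time (a new reading comes with each control period).
- bot.camera(name): name is "scene" or "side" or "wrist"; returns a dict with "color" (384x512x3 uint8, red, green, blue), "mtx" (3x3 intrinsics, pixels), "origin" and "orientation" of the camera in the world. Camera axes: x right, y down, z forward; pixel columns grow to the right and rows downward; lengths in m; the calibration is good to about 2 mm. A picture is of the moment at which its call begins. There is no depth.
- bot.close_job(): hands the job in, once; it reports no verdict.
The state is a dict: "time_s": time; "joints": joint angles; "joint_vel": joint speeds; "effort": joint torques, N m; "ee_pos": TCP position; "ee_rot": TCP orientation; "force": force on the tool from outside, world axes, zero at the start; "moment": the same for the moment, N m; "opening": finger opening in m.
Only numpy, scipy, OpenCV 4.12 (cv2) and the standard library are available. Lean on these libraries where they do the work, as an engineer would, in place of code of your own. Each camera call takes 0.05 s, during which the arm holds its last target.

## Working session

There is one attempt and no reset: what is moved stays moved. The work goes in short steps, Python scripts to look and compute and a shell command to move; the robot and the scene stay as the last step left them, time stands still between calls to the robot, and variables do not carry over. Pictures are saved under pics/ and viewed, and the job is handed in when it is done.

```bash
ls; mkdir -p pics
python3 - <<'E'
from rig import bot
import cv2
for n in ["scene","side","wrist"]:
    c=bot.camera(n); cv2.imwrite(f"pics/{n}0.png",c["color"][:,:,::-1])
    print(n,c["mtx"].tolist(),c["origin"],c["orientation"])
print(bot.state())
E
```

```text
pics
scene [[389.406059851573, 0.0, 260.68304590594425], [0.0, 389.406059851573, 192.79272763623516], [0.0, 0.0, 1.0]] [-0.39037738 -0.55377099  0.5734039 ] [-115.32033435    0.93646105  -63.24845127]
side [[487.6257658853237, 0.0, 257.77015822289167], [0.0, 487.6257658853237, 188.35682103650265], [0.0, 0.0, 1.0]] [0.09696408 1.07797112 0.8272915 ] [-121.54974386    1.19147772 -160.27103615]
wrist [[320.9060074425973, 0.0, 256.09804159652504], [0.0, 320.9060074425973, 194.25414024881644], [0.0, 0.0, 1.0]] [0.20495764 0.59542145 0.37243225] [1.61308862e+02 8.43089278e-02 6.32905304e+01]
{'time_s': 0.15, 'joints': array([-66.91710769,  22.00596351,   0.9392565 ,  78.54667284,
        -0.36141729,  79.53951802,  -2.66242773]), 'joint_vel': array([ 0.0333521 , -0.13329768, -0.00815291, -0.21470782,  0.0348221 ,
       -0.07768108, -0.04806229]), 'effort': array([ 2.75724145e-03, -6.28153396e+01,  8.45941789e-01, -3.72168231e+01,
        1.67237845e-02,  1.09480543e-02, -5.94559265e-05]), 'ee_pos': array([0.28053857, 0.55818547, 0.30309566]), 'ee_rot': array([-1.79910661e+02,  7.71614380e-04,  1.53317673e+02]), 'force': array([ 0.59087812,  0.82859255, -0.54893571]), 'moment': array([0.03538062, 0.03047972, 0.00469474]), 'opening': 0.0853561822880236}
```

View pics/scene0.png

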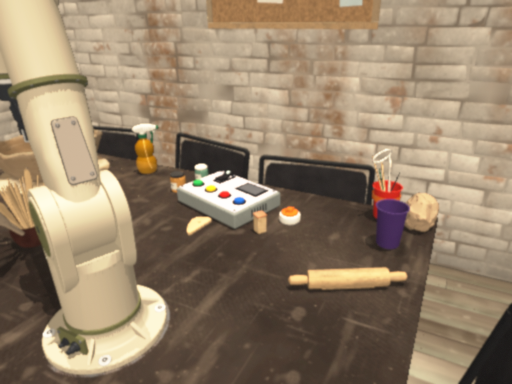

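View pics/side0.png

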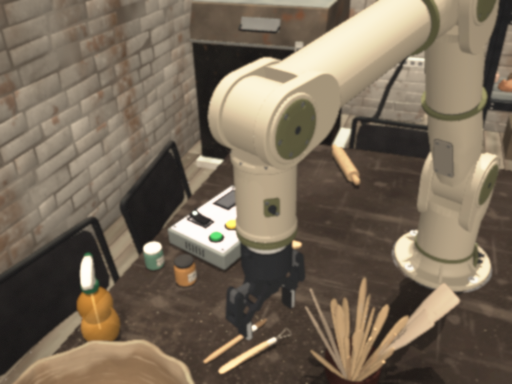

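View pics/wrist0.png

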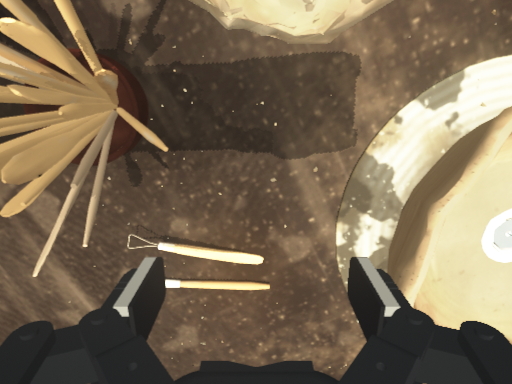

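The scene view shows the box with buttons left to right: green (198,184), yellow (211,189), red (224,195), blue (239,201). The rocker is at the back left (224,176) and the display at the back right. I'll enlarge both views.

Run:
```python
import cv2
a=cv2.imread("pics/scene0.png")[155:240,165:310]; cv2.imwrite("pics/sc.png",cv2.resize(a,None,fx=5.5,fy=5.5,interpolation=cv2.INTER_CUBIC))
a=cv2.imread("pics/side0.png")[180:290,130:260]; cv2.imwrite("pics/si.png",cv2.resize(a,None,fx=5,fy=5,interpolation=cv2.INTER_CUBIC))
```

```text
(no output)
```

View pics/sc.png

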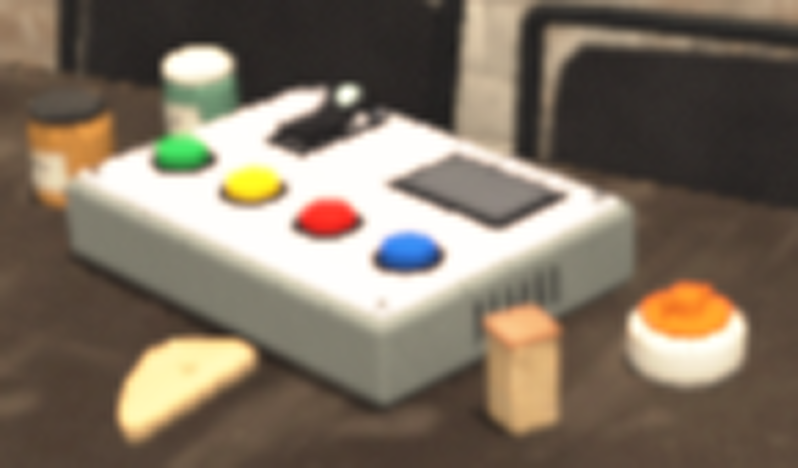

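View pics/si.png

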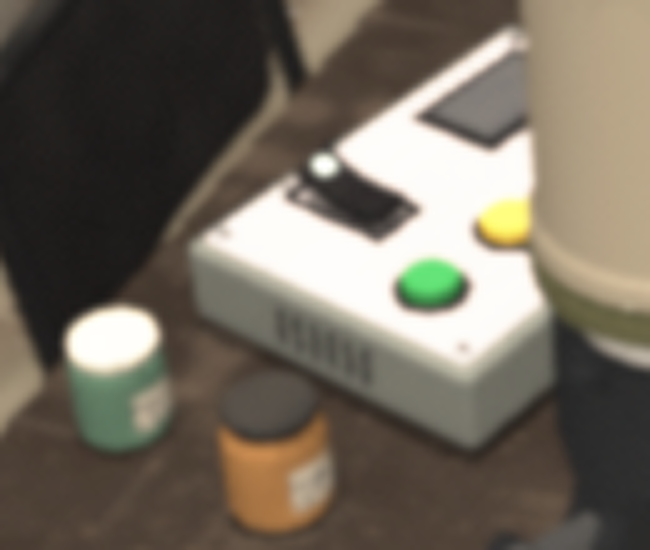

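```bash
cat > h.py <<'E'
import numpy as np
from scipy.spatial.transform import Rotation as R
def ray(c,u,v,z):
    d=R.from_euler('xyz',c["orientation"],degrees=True).apply(np.linalg.inv(c["mtx"])@[u,v,1]); o=np.array(c["origin"])
    return o+d*(z-o[2])/d[2]
def proj(c,p):
    q=R.from_euler('xyz',c["orientation"],degrees=True).inv().apply(np.array(p)-c["origin"]); q=q@np.array(c["mtx"]).T
    return q[...,:2]/q[...,2:]
E
python3 - <<'E'
from rig import bot
from h import *
s=bot.camera("scene"); d=bot.camera("side")
f=lambda x,o,k:(x+.5)/k-.5+o
for n,x,y,z in [("g",183,148,.067),("y",253,181,.067),("r",328,213,.067),("b",409,247,.067),("dot",348,96,.076),("jarc lid",68,103,.062),("jarb lid",198,62,.056),("stamp",522,325,.056),("timer",687,300,.042),("corner",385,330,.055)]:
    print("scene",n,ray(s,f(x,165,5.5),f(y,155,5.5),z).round(4))
for n,x,y,z in [("g",432,280,.067),("y",508,219,.067),("dot",324,166,.076),("jarc lid",272,402,.062),("jarb lid",113,338,.056)]:
    print("side",n,ray(d,f(x,130,5),f(y,180,5),z).round(4))
E
```

```text
scene g [0.5528 0.1604 0.067 ]
scene y [0.5305 0.0962 0.067 ]
scene r [0.5119 0.0346 0.067 ]
scene b [ 0.4938 -0.0272  0.067 ]
scene dot [0.6447 0.1013 0.076 ]
scene jarc lid [0.5904 0.275  0.062 ]
scene jarb lid [0.6962 0.25   0.056 ]
scene stamp [ 0.4594 -0.1123  0.056 ]
scene timer [ 0.5444 -0.1672  0.042 ]
scene corner [ 0.4268 -0.0508  0.055 ]
side g [0.554  0.1699 0.067 ]
side y [0.5372 0.1077 0.067 ]
side dot [0.6469 0.1045 0.076 ]
side jarc lid [0.5914 0.2782 0.062 ]
side jarb lid [0.6956 0.2523 0.056 ]
```

```bash
python3 -m handwheel '[[[-30,-15,2],[0,0,-1]],[[-80,-41,4],[0,0,-3]],[[-130,-67,6],[0,0,-5]],[[-185,-95,9],[0,0,-7]],[[-240,-124,12],[0,0,-9]]]' 0; python3 -c "
from rig import bot;print(bot.state()['ee_pos'],bot.state()['ee_rot'],bot.state()['joints'])"
```

```text
time_s: 0.88
ee_pos: [0.4403, 0.3382, 0.2919]
ee_rot: [180.0, 0.0, 162.4]
force: [1.5, -0.3, 0.1]
opening: 0.0001
[0.44026276 0.33817296 0.29187239] [1.79984688e+02 3.36787363e-03 1.62398381e+02] [-46.8264443   13.57311691   7.22167366  91.16164373  -1.75292069
  75.36081223  33.03667222]
```

```bash
python3 -m handwheel '[[[-50,-37,2],[0,0,0]],[[-100,-73,5],[0,0,0]],[[-150,-110,8],[0,0,0]],[[-195,-143,11],[0,0,0]],[[-218,-160,12],[0,0,0]]]'
python3 - <<'E'
from rig import bot
from h import *
import cv2
print(bot.state()['ee_pos'],bot.state()['ee_rot'])
for n in ["wrist","side","scene"]:
    c=bot.camera(n); cv2.imwrite(f"pics/{n}1.png",c["color"][:,:,::-1]); np.savez(n+"1.npz",**c)
E
```

```text
time_s: 1.5
ee_pos: [0.5998, 0.1171, 0.2795]
ee_rot: [-179.9, 0.0, 162.1]
force: [0.3, 0.8, 0.4]
opening: 0.0004
[0.59984465 0.11713819 0.27952567] [-1.79911088e+02  2.66278138e-02  1.62059308e+02]
```

View pics/wrist1.png

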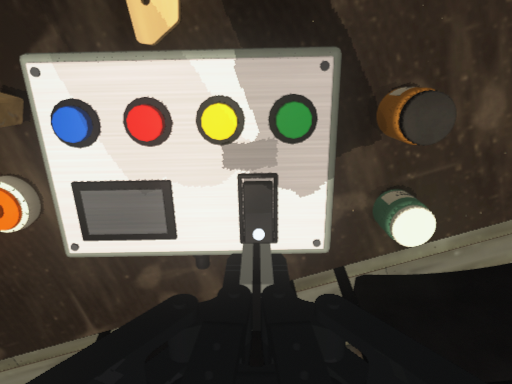

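View pics/side1.png

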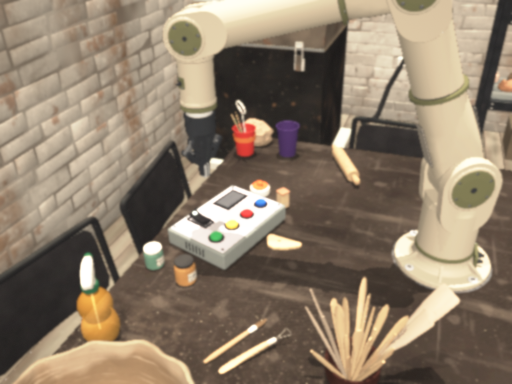

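The wrist view gives the cap tops at blue (70,124), red (146,121), yellow (220,120) and green (294,118), and the dot at (258,234). I'll convert these to positions.

```bash
python3 - <<'E'
from h import *
w=dict(np.load("wrist1.npz"));d=dict(np.load("side1.npz"))
P={}
for n,u,v,z in [("g",294.5,118.5,.067),("y",220,120,.067),("r",145.5,121,.067),("b",70,124,.067),("dot",258.5,234,.076)]:
    P[n]=ray(w,u,v,z); print(n,P[n].round(4), "side px",proj(d,P[n]).round(1))
a=P['g']-P['b'];print(np.degrees(np.arctan2(-a[0],a[1])),np.linalg.norm(a))
th=np.arctan2(-a[0],a[1]); X=np.array([np.cos(th),np.sin(th)]);Y=np.array([-X[1],X[0]])
m=(P['g']+P['b']+P['y']+P['r'])[:2]/4
q=P['dot'][:2]-m; print("dot rel row",q@X,q@Y)
E
python3 -c "
import cv2
a=cv2.imread('pics/side1.png')[175:275,160:300]; cv2.imwrite('pics/si1.png',cv2.resize(a,None,fx=5,fy=5,interpolation=cv2.INTER_CUBIC))"
```

```text
g [0.555  0.1655 0.067 ] side px [216.3 234.6]
y [0.5365 0.1042 0.067 ] side px [231.9 222.7]
r [0.5175 0.0429 0.067 ] side px [246.7 211.7]
b [ 0.4997 -0.0203  0.067 ] side px [260.4 200.9]
dot [0.6455 0.1039 0.076 ] side px [195.  212.8]
-16.588269502097976 0.19386805719775974
dot rel row 0.10454418885768377 0.06330747368201153
```

View pics/si1.png

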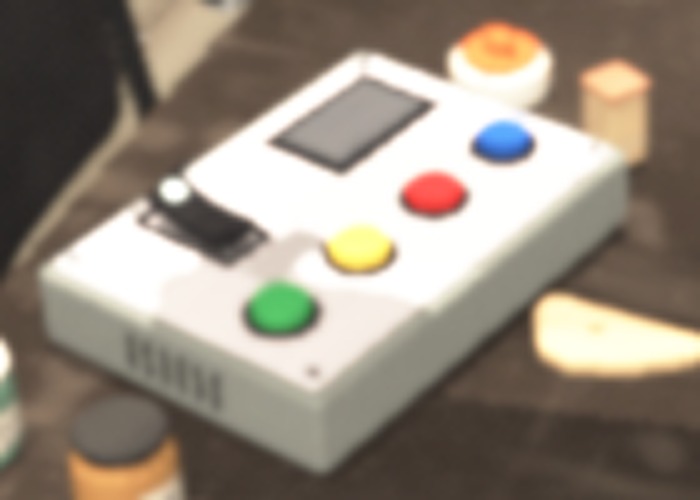

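```bash
python3 -m handwheel '[[[-25,1,20],[0,0,-0.5]],[[-51,1.5,50],[0,0,-1.2]],[[-51,1.5,80],[0,0,-1.2]],[[-51,1.5,105],[0,0,-1.2]],[[-51,1.5,114],[0,0,-1.2]]]';  python3 -m handwheel '[[[0,0,0],[0,0,0]],[[0,0,2],[0,0,0]],[[0,0,4],[0,0,0]],[[0,0,6],[0,0,0]],[[0,0,6],[0,0,0]]]'
python3 - <<'E'
from rig import bot
from h import *
import cv2
print(bot.state()['ee_pos'],bot.state()['ee_rot'])
for n in ["wrist"]:
    c=bot.camera(n); cv2.imwrite(f"pics/{n}2.png",c["color"][:,:,::-1])
E
```

```text
time_s: 2.28
ee_pos: [0.6461, 0.109, 0.164]
ee_rot: [-180.0, -0.2, 163.6]
force: [-1.0, 0.2, 0.2]
opening: -0.0
time_s: 2.9
ee_pos: [0.6475, 0.1071, 0.1598]
ee_rot: [-180.0, -0.0, 163.5]
force: [-0.3, 0.2, -0.6]
opening: -0.0004
[0.64747339 0.10706473 0.15980563] [-1.79995359e+02 -1.12171938e-02  1.63508334e+02]
```

View pics/wrist2.png

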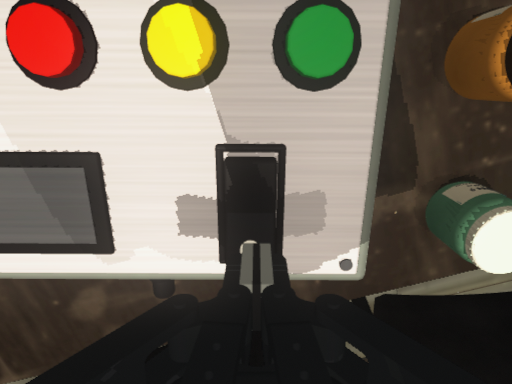

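```bash
python3 -m handwheel '[[[0,-3.5,2],[0,0,0]],[[0,-3.5,4],[0,0,0]],[[0,-3.5,6],[0,0,0]],[[0,-3.5,8],[0,0,0]],[[0,-3.5,10],[0,0,0]]]';  python3 -m handwheel '[[[0,0,1],[0,0,0]],[[0,0,2],[0,0,0]],[[0,0,3],[0,0,0]],[[0,0,4],[0,0,0]],[[0,0,4],[0,0,0]]]'
python3 - <<'E'
from rig import bot
import cv2
print(bot.state()['ee_pos'],bot.state()['force'])
for n in ["wrist"]:
    c=bot.camera(n); cv2.imwrite(f"pics/{n}3.png",c["color"][:,:,::-1])
E
```

```text
time_s: 3.58
ee_pos: [0.6466, 0.1038, 0.1497]
ee_rot: [-180.0, 0.0, 163.5]
force: [0.5, -0.2, 1.9]
opening: 0.0001
time_s: 4.2
ee_pos: [0.6466, 0.1038, 0.1458]
ee_rot: [-180.0, -0.0, 163.5]
force: [0.7, 0.0, 0.8]
opening: -0.0
[0.64656762 0.10377358 0.14582305] [0.71502338 0.00744469 0.81423366]
```

View pics/wrist3.png

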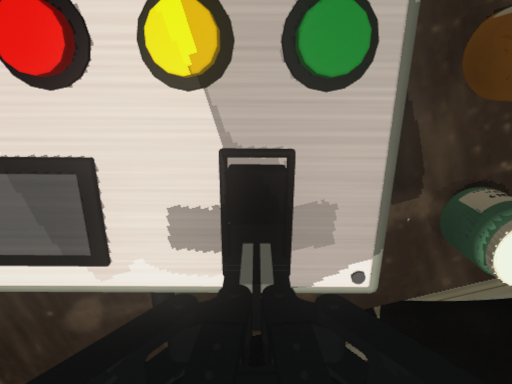

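Contact has begun (about 2 N). I'll press on in small steps until the force rises.

```bash
python3 -m handwheel '[[[0,0,1],[0,0,0]],[[0,0,1.5],[0,0,0]],[[0,0,2],[0,0,0]],[[0,0,2.5],[0,0,0]],[[0,0,3],[0,0,0]]]';  python3 -m handwheel '[[[0,0,0.5],[0,0,0]],[[0,0,1],[0,0,0]],[[0,0,1.5],[0,0,0]],[[0,0,2],[0,0,0]],[[0,0,2],[0,0,0]]]'
```

```text
time_s: 4.88
ee_pos: [0.6466, 0.1037, 0.1429]
ee_rot: [-180.0, 0.0, 163.5]
force: [2.1, -0.7, 1.9]
opening: -0.0002
time_s: 5.5
ee_pos: [0.6466, 0.1037, 0.1417]
ee_rot: [180.0, 0.0, 163.5]
force: [-0.5, -1.2, 7.6]
opening: -0.0
```

```bash
python3 -m handwheel '[[[0,0,0.5],[0,0,0]],[[0,0,1],[0,0,0]],[[0,0,1.5],[0,0,0]],[[0,0,2],[0,0,0]],[[0,0,2],[0,0,0]]]';python3 - <<'E'
from rig import bot
import cv2
c=bot.camera("wrist"); cv2.imwrite("pics/wrist4.png",c["color"][:,:,::-1])
E
```

```text
time_s: 6.12
ee_pos: [0.6467, 0.1037, 0.1415]
ee_rot: [179.9, 0.1, 163.5]
force: [-6.7, -1.9, 20.4]
opening: 0.0002
```

View pics/wrist4.png

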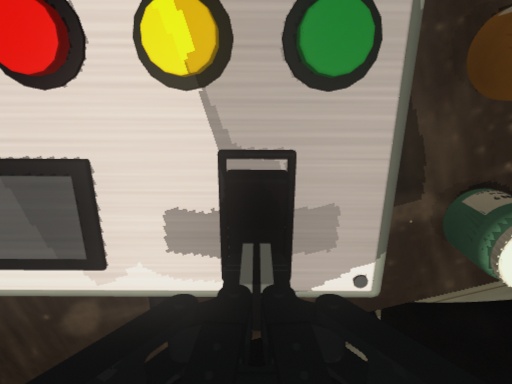

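```bash
python3 -m handwheel '[[[0,0,-5],[0,0,0]],[[0,0,-20],[0,0,0]],[[0,0,-35],[0,0,0]],[[35,-10,-40],[0,0,0]],[[70,-20,-40],[0,0,0]]]'; python3 -m handwheel '[[[25,-7,0],[0,0,0]],[[36,-11,0],[0,0,0]],[[36,-11,0],[0,0,0]],[[36,-11,0],[0,0,0]],[[36,-11,0],[0,0,0]]]';python3 - <<'E'
from rig import bot
import cv2
import numpy as np
print(bot.state()['ee_pos'])
c=bot.camera("wrist"); cv2.imwrite("pics/wrist5.png",c["color"][:,:,::-1])
c=bot.camera("side");a=c["color"][175:275,160:300,::-1]; cv2.imwrite('pics/si5.png',cv2.resize(a,None,fx=5,fy=5,interpolation=cv2.INTER_CUBIC))
E
```

```text
time_s: 6.8
ee_pos: [0.5734, 0.1044, 0.1801]
ee_rot: [180.0, 0.1, 163.5]
force: [-0.7, -0.2, 0.6]
opening: -0.0002
time_s: 7.42
ee_pos: [0.5368, 0.104, 0.1788]
ee_rot: [-180.0, 0.0, 163.5]
force: [1.0, 0.6, 0.0]
opening: -0.0002
[0.53681365 0.10396704 0.17878092]
```

View pics/wrist5.png

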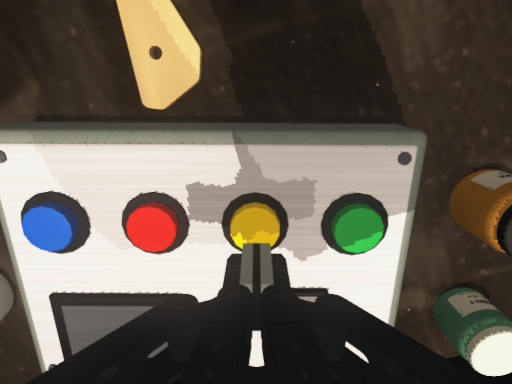

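View pics/si5.png

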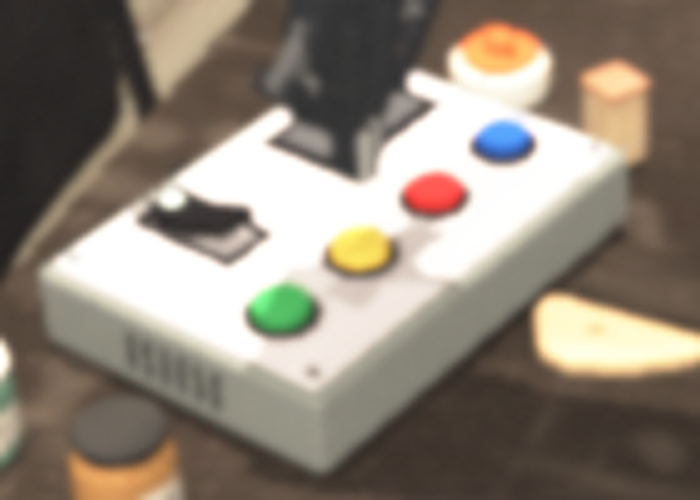

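The rocker is on: its dot has sunk and the near end is raised. The tip is over the yellow button, so I'll go down.

```bash
python3 -m handwheel '[[[0,0,10],[0,0,0]],[[0,0,22],[0,0,0]],[[0,0,30],[0,0,0]],[[0,0,34],[0,0,0]],[[0,0,36],[0,0,0]]]'; python3 -m handwheel '[[[0,0,1],[0,0,0]],[[0,0,2],[0,0,0]],[[0,0,3],[0,0,0]],[[0,0,4],[0,0,0]],[[0,0,5],[0,0,0]]]';python3 -m handwheel '[[[0,0,1],[0,0,0]],[[0,0,2],[0,0,0]],[[0,0,3],[0,0,0]],[[0,0,4],[0,0,0]],[[0,0,4],[0,0,0]]]'
```

```text
time_s: 8.15
ee_pos: [0.5361, 0.1041, 0.1426]
ee_rot: [-180.0, -0.0, 163.5]
force: [0.4, 1.2, 0.3]
opening: 0.0
time_s: 8.78
ee_pos: [0.5362, 0.1042, 0.1381]
ee_rot: [180.0, 0.0, 163.5]
force: [-1.2, -0.8, 2.4]
opening: 0.0001
time_s: 9.4
ee_pos: [0.5361, 0.1041, 0.1337]
ee_rot: [-180.0, -0.0, 163.5]
force: [0.5, 0.6, 0.3]
opening: -0.0001
```

```bash
python3 -m handwheel '[[[0,0,0.5],[0,0,0]],[[0,0,1],[0,0,0]],[[0,0,1.5],[0,0,0]],[[0,0,2],[0,0,0]],[[0,0,2],[0,0,0]]]'
```

```text
time_s: 10.02
ee_pos: [0.5362, 0.1041, 0.1327]
ee_rot: [180.0, 0.0, 163.5]
force: [-3.5, -0.5, 10.3]
opening: 0.0002
```

```bash
python3 -m handwheel '[[[0,0,-5],[0,0,0]],[[0,0,-20],[0,0,0]],[[0,0,-40],[0,0,0]],[[0,30,-48],[0,0,0]],[[-0.5,64,-48],[0,0,0]]]'; python3 -m handwheel '[[[0,0,0],[0,0,0]],[[0,0,0],[0,0,0]],[[0,0,0],[0,0,0]],[[0,0,0],[0,0,0]],[[0,0,0],[0,0,0]]]';python3 - <<'E'
from rig import bot
import cv2
print(bot.state()['ee_pos'])
c=bot.camera("wrist"); cv2.imwrite("pics/wrist6.png",c["color"][:,:,::-1])
c=bot.camera("side");a=c["color"][175:275,160:300,::-1]; cv2.imwrite('pics/si6.png',cv2.resize(a,None,fx=5,fy=5,interpolation=cv2.INTER_CUBIC))
E
```

```text
time_s: 10.65
ee_pos: [0.5557, 0.1655, 0.1819]
ee_rot: [179.9, 0.1, 163.4]
force: [0.2, 1.1, 0.1]
opening: -0.0002
time_s: 11.28
ee_pos: [0.5547, 0.1649, 0.1799]
ee_rot: [-180.0, -0.0, 163.5]
force: [-1.0, 0.1, -0.5]
opening: 0.0
[0.55474171 0.16487301 0.17994071]
```

View pics/wrist6.png

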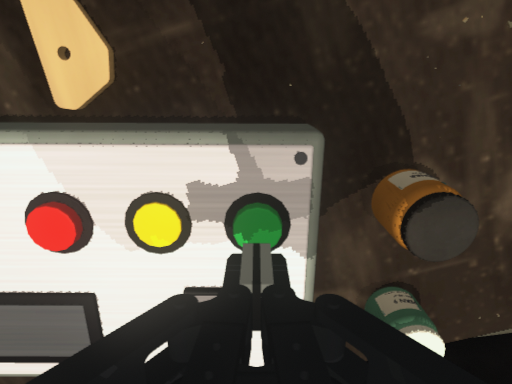

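View pics/si6.png

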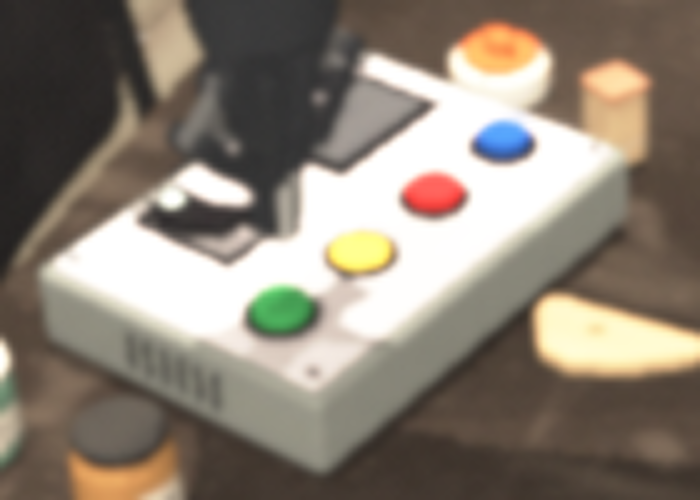

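Yellow sits visibly lower than the others, and the tip is over green. Pressing it now.

```bash
python3 -m handwheel '[[[0,0,10],[0,0,0]],[[0,0,22],[0,0,0]],[[0,0,30],[0,0,0]],[[0,0,35],[0,0,0]],[[0,0,37],[0,0,0]]]'; python3 -m handwheel '[[[0,0,1],[0,0,0]],[[0,0,2],[0,0,0]],[[0,0,3],[0,0,0]],[[0,0,4],[0,0,0]],[[0,0,5],[0,0,0]]]';python3 -m handwheel '[[[0,0,1],[0,0,0]],[[0,0,2],[0,0,0]],[[0,0,3],[0,0,0]],[[0,0,4],[0,0,0]],[[0,0,5],[0,0,0]]]';python3 -m handwheel '[[[0,0,0.5],[0,0,0]],[[0,0,1],[0,0,0]],[[0,0,1.5],[0,0,0]],[[0,0,1.5],[0,0,0]],[[0,0,1.5],[0,0,0]]]'
```

```text
time_s: 12.0
ee_pos: [0.5546, 0.1653, 0.1424]
ee_rot: [-180.0, -0.0, 163.5]
force: [0.1, 0.2, -0.3]
opening: 0.0
time_s: 12.62
ee_pos: [0.5548, 0.1654, 0.1381]
ee_rot: [180.0, 0.0, 163.5]
force: [-1.0, -0.3, 2.5]
opening: -0.0001
time_s: 13.25
ee_pos: [0.5548, 0.1654, 0.1328]
ee_rot: [180.0, 0.0, 163.5]
force: [0.2, -0.1, 3.2]
opening: 0.0003
time_s: 13.88
ee_pos: [0.5549, 0.1654, 0.1326]
ee_rot: [180.0, 0.0, 163.5]
force: [-5.1, -0.8, 13.2]
opening: 0.0001
```

Green is on its stop at 13 N. I'll lift clear and check.

```bash
python3 -m handwheel '[[[0,0,-5],[0,0,0]],[[0,0,-25],[0,0,0]],[[0,0,-60],[0,0,0]],[[0,0,-100],[0,0,0]],[[-40,-10,-120],[0,0,0]]]'; python3 -m handwheel '[[[0,0,0],[0,0,0]],[[0,0,0],[0,0,0]],[[0,0,0],[0,0,0]],[[0,0,0],[0,0,0]],[[0,0,0],[0,0,0]]]';python3 - <<'E'
from rig import bot
import cv2
c=bot.camera("wrist"); cv2.imwrite("pics/wrist7.png",c["color"][:,:,::-1])
c=bot.camera("side");a=c["color"][175:295,140:300,::-1]; cv2.imwrite('pics/si7.png',cv2.resize(a,None,fx=5,fy=5,interpolation=cv2.INTER_CUBIC))
c=bot.camera("scene");a=c["color"][155:255,165:310,::-1]; cv2.imwrite('pics/sc7.png',cv2.resize(a,None,fx=5.5,fy=5.5,interpolation=cv2.INTER_CUBIC))
E
```

```text
time_s: 14.5
ee_pos: [0.5897, 0.1473, 0.2539]
ee_rot: [179.8, 0.0, 163.8]
force: [0.8, -0.8, -0.0]
opening: 0.0002
time_s: 15.12
ee_pos: [0.59, 0.1447, 0.2511]
ee_rot: [-180.0, -0.0, 163.5]
force: [-0.5, 0.2, 0.7]
opening: -0.0001
```

View pics/sc7.png

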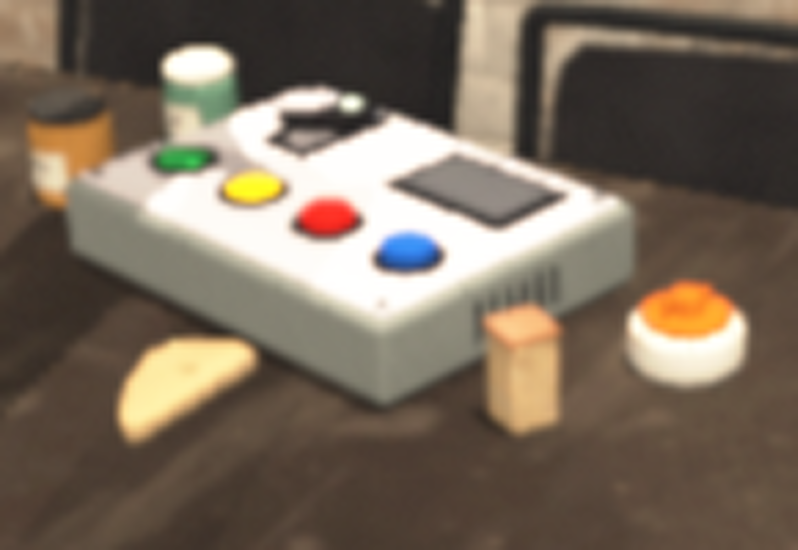

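View pics/si7.png

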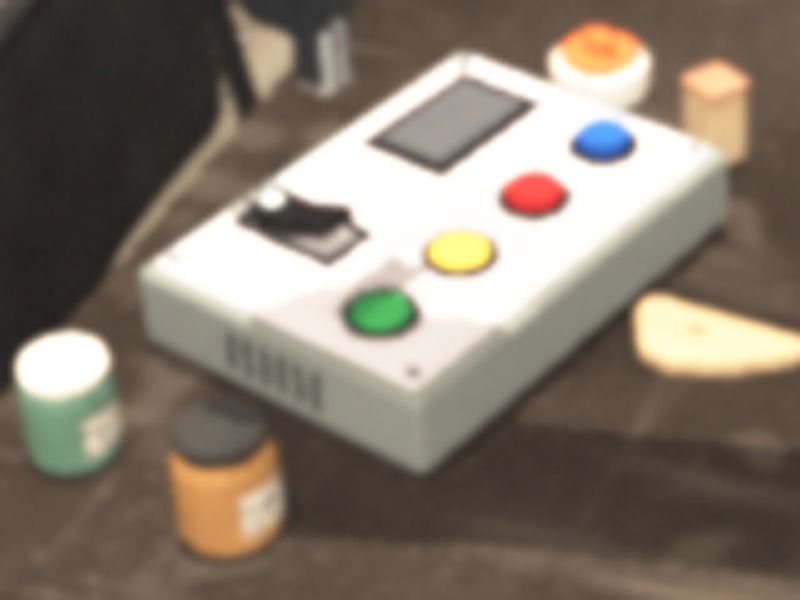

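View pics/wrist7.png

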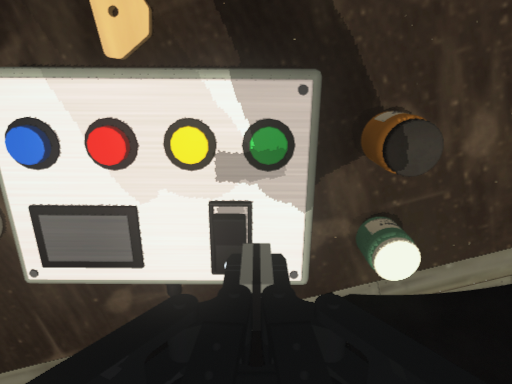

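The rocker is on, yellow and green are low, red and blue still stand proud, and the bystanders look unmoved. Handing in.

```bash
python3 -c "
from rig import bot
print(bot.close_job())"
```

```text
the job is handed in; nothing more can be done
None
```

I switched the rocker on, then pressed yellow, then green with the closed fingertips. Each was pressed until it met its hard stop, at about 20, 10 and 13 N. The job was handed in at about 15 s of the 48 s allowed.

- **Switch and buttons:** the last pictures from all three cameras show the rocker dot sunk and the yellow and green caps down. The fingertip heights at the stops were about 68.5, 59.7 and 59.6 mm, which match the stated fully-on and fully-in heights.
- **Blue and red:** both still stand out, as they did at the start.
- **Bystanders:** the jars, stamp, timer and rib look unmoved. I did not zoom in on the purple cup at the end, but the arm never went near it.
- **Robot:** it stands clear above the box with near-zero force.

No check failed. My early position estimates from the scene and side cameras differed by up to about 12 mm, so I used the wrist camera's, which the side view matched to within about 1.5 pixels (a few mm).

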